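# Sort the pile of salvaged power-supply parts into their trays

### The job

The parts salvaged from a scrapped power supply are piled up on the bench: take the pile apart from the top and sort it, setting each part (ring choke, fan, transformer, heat sink) flat on the floor of the empty half of the blue tray that already holds one of its kind. Keep every part the way up it is now and set it down rather than dropping it; the heat sink goes across its tray beside its twin. Leave the reel of solder and the blue flux tin where they are.

Things in the scene. Friction and masses are not known exactly. Their poses are not given: they have to be found in the camera images.
- heat_sink: finned aluminium heat sink, bottom of the pile, on the bench, fins up: 50 mm wide (x), 108 mm long (y, along the fins), 30 mm tall, about 0.3 kg; its flat long sides can be gripped. Transformer and fan stand side by side on it, about 28 mm either side of its middle along y; which is at which end varies. Origin: centre of its underside; z up.
- transformer: small mains transformer: band of steel laminations 28 mm wide, 50 mm long (y) over a copper coil on a black bobbin 46 mm wide (x; flat faces 36 mm long, 22 mm tall); 25 mm tall, about 0.22 kg. Stands on the heat sink, axes parallel to the heat sink's within 3 degrees. Origin: centre of its underside; z up.
- fan: square black cooling fan, 50 x 50 x 25 mm, grey hub and blades, about 0.07 kg, lying flat on the heat sink beside the transformer, axes parallel to the heat sink's within 3 degrees. Stiff housing, can be gripped across two facing sides. Origin: centre of its underside; z up.
- choke: ring choke: dark ring core wound with copper wire, 38 mm outside diameter, 18 mm tall, about 0.06 kg, lying flat on top of the transformer or of the fan (it varies). Origin: centre of its underside; z up.
- tray_heat_sink: fixed blue tray, like the others, 164 x 136 mm outside, 3 mm floor and walls, rim 12 mm high, with a fixed heat sink like the loose one in its far half. Origin: centre of the EMPTY near half at bench level (floor 3 mm higher). x points to the sample, y across. Inside: x -50 to +108, y -65 to +65 mm. Sample centred at x = +80 mm, long side along y, near face at x = +55 mm.
- tray_transformer: fixed blue tray, like the others, 164 x 136 mm outside, 3 mm floor and walls, rim 12 mm high, with a fixed transformer like the loose one in its far half. Origin: centre of the EMPTY near half at bench level (floor 3 mm higher). x points to the sample, y across. Inside: x -50 to +108, y -65 to +65 mm. Sample centred at x = +80 mm, near face at x = +57 mm.
- tray_fan: fixed blue tray, like the others, 164 x 136 mm outside, 3 mm floor and walls, rim 12 mm high, with a fixed fan like the loose one in its far half. Origin: centre of the EMPTY near half at bench level (floor 3 mm higher). x points to the sample, y across. Inside: x -50 to +108, y -65 to +65 mm. Sample centred at x = +80 mm, near face at x = +55 mm.
- tray_choke: fixed blue tray, like the others, 164 x 136 mm outside, 3 mm floor and walls, rim 12 mm high, with a fixed ring choke like the loose one in its far half. Origin: centre of the EMPTY near half at bench level (floor 3 mm higher). x points to the sample, y across. Inside: x -50 to +108, y -65 to +65 mm. Sample centred at x = +80 mm, near edge at x = +61 mm.
- solder_reel: reel of solder wire standing on its flange near the pile and trays: black flanges 62 mm in diameter, 40 mm tall; loose; to be left alone. Origin: centre of its underside.
- flux_tin: round blue flux tin with a yellow disc on its lid, 55 mm in diameter, 23 mm tall, near the pile and trays; loose; to be left alone. Origin: centre of its underside.
Things that resemble listed ones, but are neither listed nor needed, are in the scene too. What is shaped like the fan but red is not meant. Leave any turquoise look-alike of the transformer alone.

How it is judged:
By the outcome, as a careful person would: the job done as asked, in the order asked, and still so for the second after the job is handed in, with the robot touching nothing.
It also fails if it takes over 99 s, if anything falls off the work surface, if the arm or the gripper's body presses on something with over 40 N, if the wrist force passes 120 N, or if a joint passes its speed limit or range.

### The arm

A 6-joint arm with a two-finger parallel gripper is mounted at the origin on the work surface. World frame = base frame: x ahead of the robot, y to its left, z up, the work surface at z = 0. Lengths are in mm, angles in rad, forces in N, time in s.
With the tool pointing down it reaches from about 275 to 750 mm from the base axis. Payload 10.2 kg.
Tool frame: the origin (TCP) lies on the centre line of the jaws, within the pads' length; the fingertips stand 19 mm ahead of it and the grasp point (between the pads) is the TCP; z points along the fingers, y is the line along which they close (so a half turn about z gives the same grasp; the last joint's range is limited). The gripper opens to 85 mm and grips with 20 to 120 N. Pads are 22 mm wide; open, the fingers measure 114 mm over their backs; the gripper's body (76 mm by 85 mm) begins 54 mm behind the grasp point. The pads swing forward as they close: fully open they stand 13 mm farther back than shut.
Start: joints at [1.124, 0.313, 1.498, -0, 1.331, -0.223], TCP at [116.529, 511.91, 250.294] pointing down, gripper open.
Joint ranges: [-2.94, 2.94], [-0.97, 2.17], [0.19, 2.56], [-1.23, 4.37], [0.02, 3.11], [-2.88, 2.88]. Speed limits (rad/s): [2.39, 2.39, 3.01, 3.14, 3.14, 3.14].

### API

Orientations are given as a unit quaternion [w, x, y, z].
In Python, from rig import sense, capture, finish_job, regions_of, mark_of gives the robot as it stands.
- The arm moves only by the tool jog_arm, never from a script. Its argument "series" is text: rows parted by semicolons, each of 7 numbers parted by spaces: the shift along the tool's x, y, z in units of 0.4 m (1.0 is 0.4 m), then the turn, a rotation vector about the tool's x, y, z in units of pi/2 rad (1.0 is pi/2 rad), then the opening, from -1 (shut) to 1 (fully open). A call has 1 to 20 rows; each row is the pose to reach, as a shift and turn from the pose commanded when the call began, along the tool's axes at that moment; what a row does not reach only later rows make up. A row lasts 1/8 s, in which the tool goes at most 62.5 mm and 10.7 degrees, less where a joint would pass 70% of its speed; a pose out of reach is approached as far as the arm can. A call with a number of a shift or a turn outside -1 to 1 is refused whole. A call with a gripper value outside its range is refused whole. The fingers move at their own pace and stop on an object; "grip_force" is the grip in N (left out, the last holds). Time passes only in rows, so rows that repeat a pose let the fingers close. It gives the time, the measured TCP pose, the force, the opening and the grip force at its end, in the units of the state.
- sense(): the state, without advancing time (a new reading comes with each control period).
- capture(name): name is "scene" or "top" or "wrist"; returns a dict with "img" (400x640x3 uint8, red, green, blue), "intrinsics" (3x3 intrinsics, pixels), "R" (3x3) and "t" (3): a world point X has camera coordinates R X + t. Camera axes: x right, y down, z forward; pixel columns grow to the right and rows downward; lengths in mm; the calibration is good to about 2 mm. A picture is of the moment at which its call begins. There is no depth.
- finish_job(): hands the job in; it is judged then, once.
Trained networks look in a picture, given as the dict that the camera call returned (one of the last four; its "shot" number tells which), for a name from the list of things; names that differ only in an ending like _2 or _b are one class to them, and where a whole thing is asked for, a point or a joint stands for the part that bears it (a point fixed in the world has none). Each returns a list of dicts, best first, with "confidence" (0 to 1); they miss things now and then, are a little off and sometimes report something else, mostly with a low value. They report only what shows in the picture. A call takes as long as a camera call. They do not tell look-alikes from the thing itself.
- regions_of(label, picture): "region" (400x640 bool, what is visible of it) and "point" ([row, column] in pixels, amid what is visible of it).
- mark_of(label, picture): "point" ([row, column] in pixels: a listed point, or the origin of a listed thing).
The state is a dict: "time_s": time; "joints": joint angles; "dq": joint speeds; "tau": joint torques, N m; "eef_pos": TCP position; "ee_rot": TCP orientation; "force": force on the tool from outside, world axes, zero at the start; "wrist_torque": the same for the moment, N m; "grip_width": opening from 0.0 (shut) to 1.0 (fully open); "grip_force": force on a finger pad.
Only numpy, scipy, OpenCV 4.12 (cv2) and the standard library are available. Lean on these libraries where they do the work, as an engineer would, in place of code of your own. Each camera call takes 0.05 s, during which the arm holds its last target. There are 200 camera calls.

## Working session

There is one attempt and no reset: what is moved stays moved. The work goes in short steps, Python scripts to look and compute and a tool call to move; the robot and the scene stay as the last step left them, time stands still between calls to the robot, and variables do not carry over. Pictures are saved under pics/ and viewed, at most 14 in all, crops included, and the job is handed in when it is done.

Besides the shell and the picture viewer there is one more tool, called after ">>>" by a JSON object that holds its "method" and its "body". jog_arm: Moves the arm, as the interface text tells. Shifts and turns lie within -1 to 1; 1 stands for 0.4 m of shift or pi/2 rad of turn. Its arguments: {"type":"object","properties":{"series":{"type":"string"},"grip_force":{"type":"number"}},"required":["series"]}

```bash
ls; mkdir -p pics; cat > h.py <<'E'
import numpy as np, cv2
from scipy.spatial.transform import Rotation as Rn
from rig import sense, capture, finish_job, regions_of, mark_of
def ray(p,rc):
    R=np.array(p['R']);t=np.array(p['t']);K=np.array(p['intrinsics'])
    d=R.T@np.linalg.inv(K)@np.array([rc[1],rc[0],1.]);c=-R.T@t
    return c,d
def at(p,rc,z):
    c,d=ray(p,rc); return c+d*(z-c[2])/d[2]
def px(p,X):
    q=np.array(p['intrinsics'])@(np.array(p['R'])@np.array(X,float)+np.array(p['t'])); return q[1]/q[2],q[0]/q[2]
def save(p,n,box=None,s=1):
    i=p['img'][:,:,::-1]
    if box: i=i[box[0]:box[1],box[2]:box[3]]
    cv2.imwrite('pics/'+n+'.png',cv2.resize(i,None,fx=s,fy=s,interpolation=cv2.INTER_CUBIC))
E
python3 - <<'E'
from h import *
s=sense();print(s['eef_pos'],s['ee_rot'],s['grip_width'])
for n in('top','scene'):
    p=capture(n);save(p,n+'0',s=1.25)
    print(n,-np.array(p['R']).T@p['t'])
    for l in 'heat_sink transformer fan choke tray_heat_sink tray_transformer tray_fan tray_choke solder_reel flux_tin'.split():
        print(l,[(round(m['confidence'],2),np.round(m['point']).tolist(),np.round(at(p,m['point'],0)[:2]).tolist()) for m in mark_of(l,p)])
E
```

```text
pics
[116.41063901 511.67836127 249.741912  ] [-2.25062209e-04  1.11676283e-01  9.93744425e-01 -6.12761440e-04] 1.0013523924084258
top [ 321.35034506   -2.09036354 1141.87763423]
heat_sink [(0.54, [205.0, 246.0], [534.0, 200.0])]
transformer [(0.85, [242.0, 240.0], [425.0, 212.0]), (0.59, [207.0, 254.0], [530.0, 175.0])]
fan [(0.56, [196.0, 239.0], [563.0, 221.0]), (0.53, [174.0, 216.0], [627.0, 292.0])]
choke [(0.68, [200.0, 235.0], [550.0, 232.0])]
tray_heat_sink [(0.97, [204.0, 377.0], [544.0, -183.0])]
tray_transformer [(0.74, [234.0, 452.0], [455.0, -398.0])]
tray_fan [(0.94, [230.0, 173.0], [460.0, 408.0])]
tray_choke [(0.62, [191.0, 309.0], [579.0, 15.0])]
solder_reel [(0.9, [241.0, 348.0], [433.0, -97.0])]
flux_tin [(0.72, [244.0, 278.0], [423.0, 103.0])]
scene [ 921.0256183   562.75157539 1112.69040037]
heat_sink [(0.54, [259.0, 361.0], [537.0, 195.0])]
transformer [(0.78, [246.0, 358.0], [521.0, 159.0]), (0.63, [244.0, 396.0], [434.0, 212.0])]
fan [(0.7, [262.0, 368.0], [528.0, 211.0]), (0.59, [309.0, 352.0], [636.0, 290.0])]
choke [(0.61, [259.0, 363.0], [532.0, 196.0])]
tray_heat_sink [(0.73, [164.0, 283.0], [542.0, -185.0]), (0.61, [258.0, 362.0], [532.0, 193.0]), (0.27, [219.0, 309.0], [583.0, 16.0])]
tray_transformer [(0.92, [109.0, 274.0], [448.0, -391.0]), (0.61, [301.0, 438.0], [448.0, 394.0])]
tray_fan [(0.96, [300.0, 437.0], [448.0, 391.0])]
tray_choke [(0.88, [220.0, 309.0], [585.0, 20.0])]
solder_reel [(0.57, [166.0, 330.0], [432.0, -99.0])]
flux_tin [(0.61, [215.0, 379.0], [416.0, 116.0]), (0.54, [247.0, 355.0], [529.0, 157.0]), (0.42, [257.0, 358.0], [539.0, 186.0])]
```

View pics/top0.png

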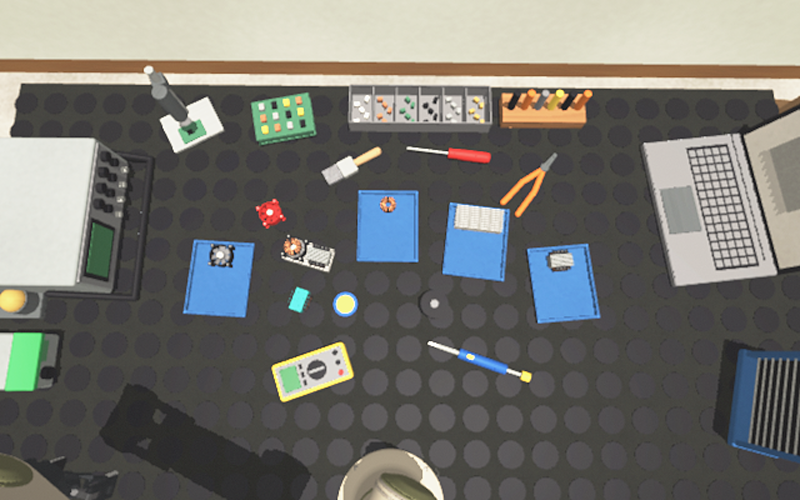

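View pics/scene0.png

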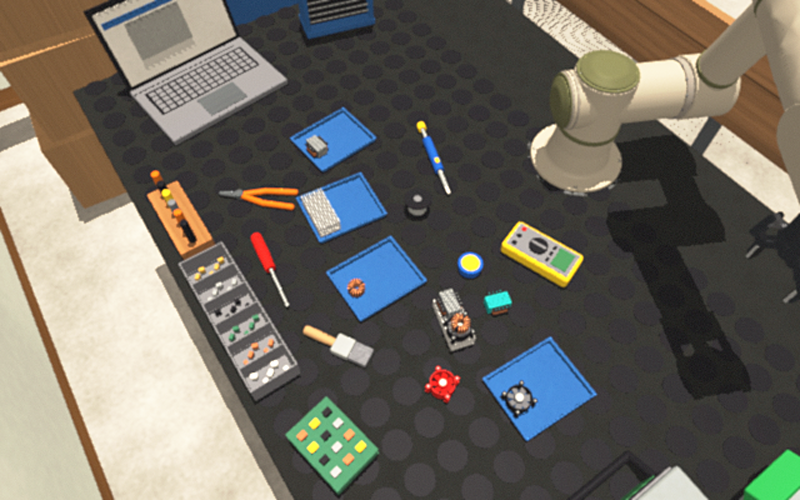

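The pile sits at about (308,253) in the top picture: choke and fan at (293,247), transformer at (321,258). The look-alikes are the red fan at (270,212), the turquoise transformer at (299,299), and the fixed samples in the trays, fan (221,254), choke (388,203) and transformer (560,260). The reel is at (434,303) and the flux tin at (345,304). I choose the stacked parts at about (308,253) and will check them in a wrist close-up.

```bash
cat >> h.py <<'E'
def go(X,yaw,s=None):
    "row for target TCP X and tool-y angle yaw (deg, mod 180 to nearest)"
    s=s or sense(); w,x,y,z=s['ee_rot']; R0=Rn.from_quat([x,y,z,w])
    y0=np.degrees(np.arctan2(*R0.as_matrix()[[1,0],1]))
    j=s['joints']; out=[]
    for k in(-2,-1,0,1,2):
        yw=yaw+180*k; j6=np.arctan2(X[1],X[0])-np.radians(yw)
        if abs(j6)<2.6: out.append((abs(yw-y0),yw,j6))
    _,yw,j6=min(out); a=np.radians(yw)
    T=np.array([[np.sin(a),np.cos(a),0],[-np.cos(a),np.sin(a),0],[0,0,-1]])  # cols x,y,z
    T[:,0]=np.cross(T[:,1],T[:,2])
    sh=R0.inv().apply(np.array(X)-s['eef_pos'])/400
    rv=(R0.inv()*Rn.from_matrix(T)).as_rotvec()/(np.pi/2)
    print('row',np.round(sh,4),np.round(rv,4),'yaw',round(y0,1),'->',round(yw,1),'j6',round(j6,2),'rows>=',max(np.linalg.norm(sh)*400/62.5,np.linalg.norm(rv)*90/10.7).round(1))
E
python3 - <<'E'
from h import *
s=sense();p=capture('wrist')
w,x,y,z=s['ee_rot'];R0=Rn.from_quat([x,y,z,w])
c=-np.array(p['R']).T@p['t'];print('cam in tool',R0.inv().apply(c-s['eef_pos']),'axis tool',R0.inv().apply(np.array(p['R'])[2]),p['intrinsics'])
go([500,195,250],-20+180)
E
```

```text
cam in tool [  80.63027833   -0.74146646 -122.85115387] axis tool [-3.12915476e-01  4.85880330e-04  9.49780853e-01] [[283.01666368   0.         320.28279195]
 [  0.         283.01666368 197.99926142]
 [  0.           0.           1.        ]]
row [-1.1106e+00 -5.5970e-01  8.0000e-04] [ 0.      0.     -0.9203] yaw 77.2 -> 160 j6 -2.42 rows>= 8.0
```

```bash
sed -i 's/out.append((abs(yw-y0)/out.append((abs(j6)/' h.py
python3 - <<'E'
from h import *
go([320,350,250],20);go([525,200,250],-20)
E
```

```text
row [-0.5858 -0.2818  0.0008] [0.     0.     0.6353] yaw 77.2 -> 20 j6 0.48 rows>= 5.3
row [-1.1688e+00 -5.3370e-01  8.0000e-04] [ 0.     -0.      1.0797] yaw 77.2 -> -20 j6 0.71 rows>= 9.1
```

>>> {"method": "jog_arm", "body": {"series": "-0.586 -0.282 0 0 0 0.635 1;-0.586 -0.282 0 0 0 0.635 1;-0.586 -0.282 0 0 0 0.635 1;-0.586 -0.282 0 0 0 0.635 1;-0.586 -0.282 0 0 0 0.635 1;-0.586 -0.282 0 0 0 0.635 1;-0.586 -0.282 0 0 0 0.635 1;-0.586 -0.282 0 0 0 0.635 1"}}

```text
time_s: 2.15
eef_pos: [319.9, 350.0, 250.3]
ee_rot: [-0.0, 0.573, 0.82, 0.0]
force: [0.5, 0.4, 0.1]
grip_width: 0.997
grip_force: 0.0
```

```bash
python3 - <<'E'
from h import *
print(sense()['eef_pos'],sense()['time_s'])
go([525,200,250],-20)
E
```

```text
[319.87858013 350.03577698 250.30709673] 2.15
row [-0.5286  0.3525  0.0007] [-0.     -0.      0.4458] yaw 20.1 -> -20 j6 0.71 rows>= 4.1
```

>>> {"method": "jog_arm", "body": {"series": "-0.529 0.353 0 0 0 0.446 1;-0.529 0.353 0 0 0 0.446 1;-0.529 0.353 0 0 0 0.446 1;-0.529 0.353 0 0 0 0.446 1;-0.529 0.353 0 0 0 0.446 1;-0.529 0.353 0 0 0 0.446 1;-0.529 0.353 0 0 0 0.446 1"}}

```text
time_s: 3.02
eef_pos: [524.3, 200.5, 250.5]
ee_rot: [-0.0, 0.819, 0.574, 0.0]
force: [-0.3, 0.4, -0.6]
grip_width: 1.0
grip_force: 0.0
```

```bash
python3 - <<'E'
from h import *
print(sense()['eef_pos'])
p=capture('wrist');save(p,'w1',s=1.25)
for l,z in (('heat_sink',0),('transformer',30),('fan',30),('choke',55),('tray_choke',0),('tray_fan',0)):
    print(l,[(round(m['confidence'],2),np.round(m['point']).tolist(),np.round(at(p,m['point'],z)[:2]).tolist()) for m in mark_of(l,p)])
E
```

```text
[524.26192802 200.54381999 250.54406342]
heat_sink [(0.75, [166.0, 328.0], [535.0, 198.0])]
transformer [(0.93, [179.0, 251.0], [440.0, 223.0]), (0.81, [196.0, 333.0], [529.0, 166.0])]
fan [(0.85, [70.0, 382.0], [628.0, 286.0]), (0.6, [151.0, 331.0], [546.0, 221.0])]
choke [(0.83, [153.0, 329.0], [543.0, 223.0]), (0.32, [148.0, 330.0], [546.0, 228.0])]
tray_choke [(0.67, [269.0, 396.0], [579.0, 15.0])]
tray_fan [(0.7, [32.0, 203.0], [450.0, 398.0])]
```

View pics/w1.png

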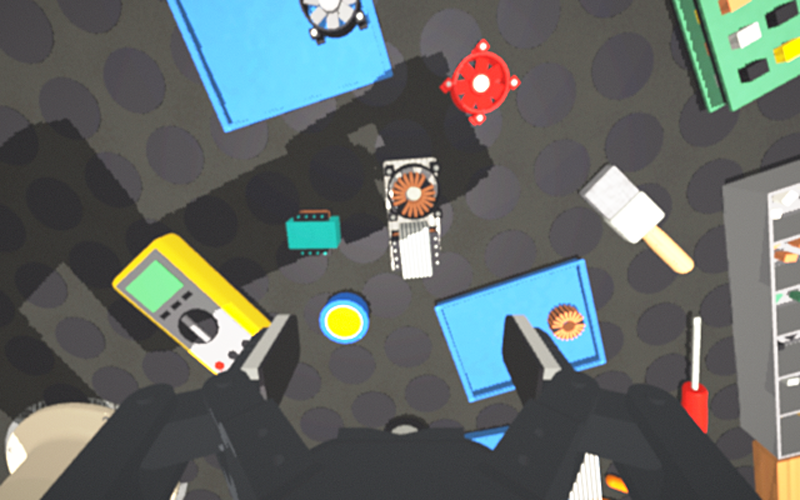

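The picture shows the pile at (412,215), with the choke on the fan at (413,192) and the transformer at (417,248). The red fan is at (481,82) and the turquoise look-alike at (313,233). Next is the close crop, with the predicted outlines drawn on it.

```bash
cat >> h.py <<'E'
def rect(c,z,w,l,yaw):
    "corners, w along yaw (deg), l across"
    a=np.radians(yaw);u=np.array([np.cos(a),np.sin(a)]);v=np.array([-u[1],u[0]])
    return [list(np.array(c[:2])+u*w/2*i+v*l/2*j)+[z] for i,j in((1,1),(1,-1),(-1,-1),(-1,1))]
def draw(p,polys,name,box,s):
    i=cv2.resize(p['img'][box[0]:box[1],box[2]:box[3],::-1],None,fx=s,fy=s,interpolation=cv2.INTER_CUBIC)
    for k,P in enumerate(polys):
        q=np.array([[(px(p,X)[1]-box[2]+.5)*s,(px(p,X)[0]-box[0]+.5)*s] for X in P]).round().astype(int)
        cv2.polylines(i,[q],True,[(0,255,0),(0,255,255),(255,0,255),(255,255,0)][k%4],1)
    cv2.imwrite('pics/'+name+'.png',i)
def circ(c,z,r): return [[c[0]+r*np.cos(t),c[1]+r*np.sin(t),z] for t in np.linspace(0,6.28,30)]
E
python3 - <<'E'
from h import *
p=capture('wrist')
for l,z in (('heat_sink',30),('transformer',55),('fan',55),('choke',73)):
    for m in regions_of(l,p)[:3]:
        pts=np.argwhere(m['region']); W=np.array([at(p,q,z)[:2] for q in pts])
        r=cv2.minAreaRect(W.astype(np.float32)); print(l,round(m['confidence'],2),m['point'],len(pts),np.round(r[0]),np.round(r[1]),round(r[2],1))
y=-20;a=np.radians(y+90);c=np.array([537,194]);v=np.array([np.cos(a),np.sin(a)])
draw(p,[rect(c,30,50,108,y),rect(c-28*v,55,46,50,y),rect(c+28*v,55,50,50,y),circ([543,223],73,19)],'w2',(110,240,270,390),5)
E
```

```text
heat_sink 0.59 [138.4, 318.3] 412 [541. 216.] [70. 49.] 74.8
transformer 0.91 [198.9, 334.1] 1602 [529. 170.] [58. 47.] 76.1
transformer 0.77 [182.0, 248.8] 1457 [445. 220.] [46. 51.] 69.9
fan 0.59 [68.7, 382.2] 1868 [625. 288.] [48. 44.] 26.2
choke 0.64 [151.3, 328.1] 757 [544. 224.] [34. 36.] 24.4
choke 0.64 [170.1, 338.8] 251 [544. 224.] [59. 43.] 73.5
choke 0.58 [340.0, 319.5] 321 [453.  -6.] [23. 41.] 86.2
```

View pics/w2.png

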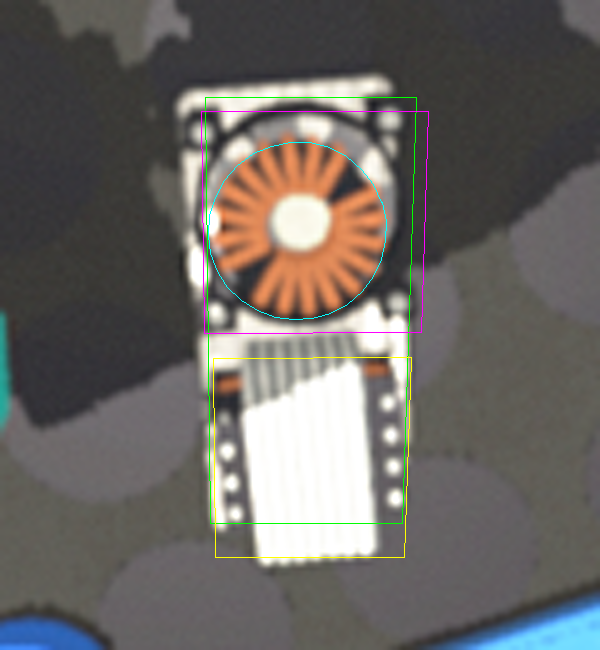

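The crop confirms the dark-hubbed fan under the choke at (300,225), with the transformer below it at (310,460). My choke circle fits. The pile is turned about 3.5° more than drawn, so the yaw is about -16.5°. Choke first.

```bash
python3 - <<'E'
from h import *
go([543,223,115],-16.5);go([543,223,77],-16.5)
p=capture('wrist')
y=-16.5;a=np.radians(y+90);c=np.array([536,197]);v=np.array([np.cos(a),np.sin(a)])
draw(p,[rect(c,30,50,108,y),rect(c-28*v,55,46,50,y),rect(c+28*v,55,50,50,y),circ([543,223],73,19)],'w3',(110,240,270,390),5)
E
```

```text
row [0.0707 0.0216 0.3383] [ 0.      0.     -0.0402] yaw -20.1 -> -16.5 j6 0.68 rows>= 2.2
row [0.0707 0.0216 0.4333] [ 0.      0.     -0.0402] yaw -20.1 -> -16.5 j6 0.68 rows>= 2.8
```

View pics/w3.png

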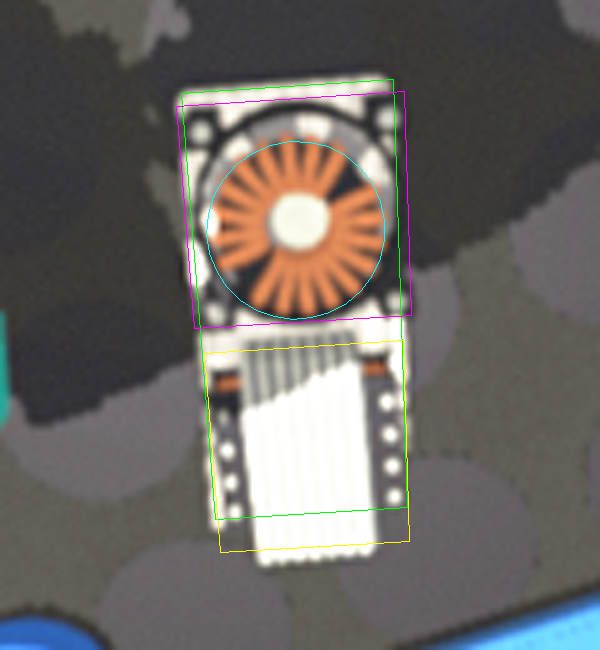

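The heat sink outline fits and the choke circle fits to about 1 mm.

>>> {"method": "jog_arm", "body": {"series": "0.07 0.022 0.338 0 0 -0.04 1;0.07 0.022 0.338 0 0 -0.04 1;0.07 0.022 0.338 0 0 -0.04 1;0.07 0.022 0.433 0 0 -0.04 1;0.07 0.022 0.433 0 0 -0.04 1;0.07 0.022 0.433 0 0 -0.04 1;0.07 0.022 0.433 0 0 -0.04 -0.2;0.07 0.022 0.433 0 0 -0.04 -0.2;0.07 0.022 0.433 0 0 -0.04 -0.2;0.07 0.022 0.433 0 0 -0.04 -0.2;0.07 0.022 0.433 0 0 -0.04 -0.2;0.07 0.022 0.433 0 0 -0.04 -0.2", "grip_force": 35}}

```text
time_s: 5.18
eef_pos: [543.3, 222.8, 78.0]
ee_rot: [0.0, 0.801, 0.598, 0.0]
force: [-1.8, -0.9, 5.8]
grip_width: 0.426
grip_force: 34.7
```

>>> {"method": "jog_arm", "body": {"series": "0 0 -0.1 0 0 0 -0.2;0 0 -0.25 0 0 0 -0.2;0 0 -0.25 0 0 0 -0.2;0 0 -0.25 0 0 0 -0.2"}}

```text
time_s: 5.68
eef_pos: [542.7, 222.7, 176.5]
ee_rot: [-0.0, 0.801, 0.598, -0.0]
force: [-0.7, 1.0, -1.2]
grip_width: 0.426
grip_force: 35.3
```

```bash
cat > trays.py <<'E'
from h import *
for n in('top','scene'):
    p=capture(n)
    for l in('choke','fan','transformer','heat_sink'):
        m=regions_of('tray_'+l,p)[0]; pts=np.argwhere(m['region'])
        W=np.array([at(p,q,8)[:2] for q in pts],np.float32); r=cv2.minAreaRect(W)
        b=cv2.boxPoints(r); k=mark_of('tray_'+l,p)[0]; o=at(p,k['point'],0)[:2]; c=np.array(r[0])
        e=sorted([b[1]-b[0],b[2]-b[1]],key=np.linalg.norm)[1]; e=e/np.linalg.norm(e); e=e*np.sign(e@(c-o)) 
        print(n,l,'conf',round(m['confidence'],2),round(k['confidence'],2),'mark',o.round(),'rect c',c.round(),np.round(r[1]),'origin',(c-29*e).round(),'yaw',np.degrees(np.arctan2(e[1],e[0])).round(1))
E
python3 trays.py; python3 -c "
from h import *
s=sense();print(s['eef_pos'],s['grip_width'],s['grip_force'],s['force'],s['time_s'])"
```

```text
top choke conf 0.76 0.88 mark [583.  15.] rect c [612.  13.] [170. 144.] origin [583.  13.] yaw 0.6
top fan conf 0.73 0.63 mark [462. 409.] rect c [484. 448.] [ 50. 169.] origin [455. 449.] yaw -2.3
top transformer conf 0.72 0.68 mark [ 453. -390.] rect c [ 480. -389.] [173. 143.] origin [ 451. -392.] yaw 5.9
top heat_sink conf 0.59 0.76 mark [ 545. -193.] rect c [ 576. -193.] [141. 172.] origin [ 547. -190.] yaw -6.4
scene choke conf 0.69 0.75 mark [583.  18.] rect c [607.  12.] [172. 145.] origin [578.  12.] yaw 0.4
scene fan conf 0.69 0.56 mark [445. 402.] rect c [478. 399.] [142. 174.] origin [449. 401.] yaw -3.1
scene transformer conf 0.89 0.74 mark [ 447. -404.] rect c [ 474. -392.] [180. 152.] origin [ 445. -395.] yaw 5.7
scene heat_sink conf 0.75 0.8 mark [ 549. -188.] rect c [ 571. -194.] [147. 171.] origin [ 542. -191.] yaw -6.6
[543.07454863 222.71512707 177.11927932] 0.4265524782261198 35.31198441982269 [-0.0583873   0.1096905   0.01420867] 6.575
```

```bash
python3 - <<'E'
from h import *
for z in(176,60,27,26): go([581,13,z],0)
E
```

```text
row [-0.4757  0.2399  0.0028] [ 0.      0.     -0.1835] yaw -16.5 -> 0 j6 0.02 rows>= 3.4
row [-0.4757  0.2399  0.2928] [ 0.      0.     -0.1835] yaw -16.5 -> 0 j6 0.02 rows>= 3.9
row [-0.4757  0.2399  0.3753] [ 0.      0.     -0.1835] yaw -16.5 -> 0 j6 0.02 rows>= 4.2
row [-0.4757  0.2399  0.3778] [ 0.      0.     -0.1835] yaw -16.5 -> 0 j6 0.02 rows>= 4.2
```

>>> {"method": "jog_arm", "body": {"series": "-0.25 0.13 0 0 0 -0.09 -0.2;-0.476 0.24 0 0 0 -0.184 -0.2;-0.476 0.24 0 0 0 -0.184 -0.2;-0.476 0.24 0 0 0 -0.184 -0.2;-0.476 0.24 0 0 0 -0.184 -0.2;-0.476 0.24 0.15 0 0 -0.184 -0.2;-0.476 0.24 0.293 0 0 -0.184 -0.2;-0.476 0.24 0.34 0 0 -0.184 -0.2;-0.476 0.24 0.365 0 0 -0.184 -0.2;-0.476 0.24 0.37 0 0 -0.184 -0.2;-0.476 0.24 0.375 0 0 -0.184 -0.2;-0.476 0.24 0.378 0 0 -0.184 -0.2;-0.476 0.24 0.378 0 0 -0.184 -0.2"}}

```text
time_s: 8.2
eef_pos: [581.2, 12.9, 26.3]
ee_rot: [0.0, 0.707, 0.707, 0.0]
force: [-0.7, -0.3, -0.6]
grip_width: 0.427
grip_force: 35.4
```

>>> {"method": "jog_arm", "body": {"series": "0 0 0.0015 0 0 0 -0.2;0 0 0.003 0 0 0 -0.2;0 0 0.003 0 0 0 -0.2"}}

```text
time_s: 8.57
eef_pos: [581.2, 12.8, 25.9]
ee_rot: [0.0, 0.707, 0.707, 0.0]
force: [-5.0, 0.0, 10.4]
grip_width: 0.424
grip_force: 36.5
```

>>> {"method": "jog_arm", "body": {"series": "0 0 0.001 0 0 0 0.2;0 0 0 0 0 0 0.2;0 0 0 0 0 0 0.2;0 0 0 0 0 0 0.2;0 0 -0.1 0 0 0 0.2;0 0 -0.25 0 0 0 0.4;0 0 -0.35 0 0 0 1;0 0 -0.35 0 0 0 1"}}

```text
time_s: 9.57
eef_pos: [582.2, 12.7, 167.8]
ee_rot: [0.003, 0.707, 0.707, 0.002]
force: [-0.7, -0.7, -0.8]
grip_width: 1.003
grip_force: 0.0
```

```bash
python3 - <<'E'
from h import *
p=capture('wrist')
print(sense()['eef_pos'])
for m in mark_of('choke',p): print(m['confidence'],m['point'],at(p,m['point'],3))
save(p,'w4')
c=np.array([536,197]);go([535,201,155],-16)
E
```

```text
[581.26485236  12.8616286  165.45670983]
0.7 [183.6, 318.0] [580.39760415  13.66410881   3.        ]
row [ 0.4702 -0.1137  0.0227] [-0.0006 -0.      0.1783] yaw 0.0 -> -16 j6 0.64 rows>= 3.1
```

View pics/w4.png

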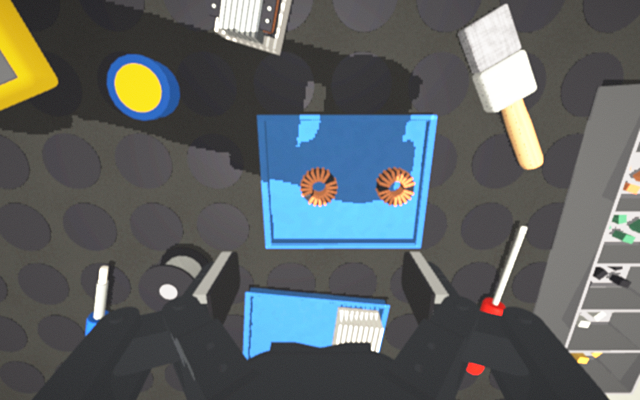

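The choke lies flat in the empty half at (319,187), beside its twin at (395,187). Next is a close look at the fan and transformer.

>>> {"method": "jog_arm", "body": {"series": "0.235 -0.06 0 0 0 0.09 1;0.47 -0.114 0 0 0 0.178 1;0.47 -0.114 0 0 0 0.178 1;0.47 -0.114 0 0 0 0.178 1;0.47 -0.114 0 0 0 0.178 1;0.47 -0.114 0 0 0 0.178 1;0.47 -0.114 0 0 0 0.178 1"}}

```text
time_s: 10.55
eef_pos: [535.6, 199.7, 164.4]
ee_rot: [-0.0, 0.799, 0.601, -0.0]
force: [0.3, -0.4, 0.6]
grip_width: 0.996
grip_force: 0.0
```

```bash
python3 - <<'E'
from h import *
p=capture('wrist');print(sense()['eef_pos'])
y=-16.5;a=np.radians(y+90);c=np.array([536,197]);v=np.array([np.cos(a),np.sin(a)])
for l,z in (('transformer',30),('fan',30),('heat_sink',0)):
    print(l,[(round(m['confidence'],2),np.round(m['point']).tolist(),np.round(at(p,m['point'],z)[:2]).tolist()) for m in mark_of(l,p)])
print(c-28*v,c+28*v)
r0,c0=[int(q) for q in px(p,[*c,40])]
b=(max(0,r0-90),r0+90,c0-70,c0+70)
draw(p,[rect(c,30,50,108,y),rect(c-29*v,55,28,50,y),rect(c+28*v,55,50,50,y)],'w5',b,4*.8)
print(b)
E
```

```text
[535.54905583 199.88041288 164.55925533]
transformer [(0.72, [200.0, 226.0], [446.0, 218.0]), (0.71, [227.0, 323.0], [528.0, 166.0])]
fan [(0.63, [69.0, 394.0], [624.0, 286.0]), (0.62, [166.0, 320.0], [542.0, 225.0])]
heat_sink [(0.56, [185.0, 321.0], [536.0, 199.0])]
[528.04757035 170.15304742] [543.95242965 223.84695258]
(108, 288, 251, 391)
```

View pics/w5.png

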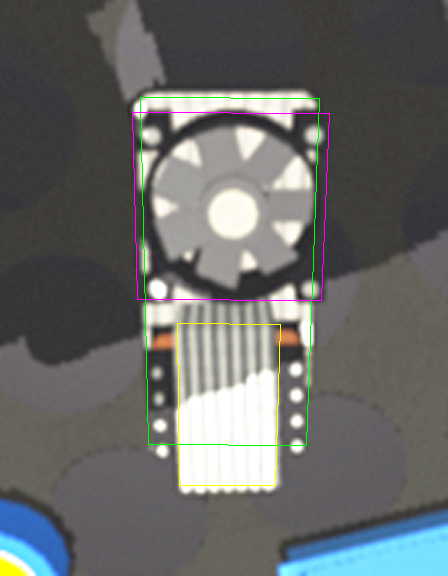

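The fan, with its grey hub at (233,213), and the transformer, with laminations at (228,390), both match their outlines to about 1.5 mm. Fan next.

```bash
python3 - <<'E'
from h import *
for z in(90,53): go([543.3,222.6,z],-16.5)
E
```

```text
row [0.0588 0.0037 0.1867] [ 0.     -0.      0.0054] yaw -16.0 -> -16.5 j6 0.68 rows>= 1.3
row [0.0588 0.0037 0.2792] [ 0.     -0.      0.0054] yaw -16.0 -> -16.5 j6 0.68 rows>= 1.8
```

>>> {"method": "jog_arm", "body": {"series": "0.059 0.004 0.1 0 0 0.005 1;0.059 0.004 0.187 0 0 0.005 1;0.059 0.004 0.187 0 0 0.005 1;0.059 0.004 0.279 0 0 0.005 1;0.059 0.004 0.279 0 0 0.005 1;0.059 0.004 0.279 0 0 0.005 1;0.059 0.004 0.279 0 0 0.005 0;0.059 0.004 0.279 0 0 0.005 0;0.059 0.004 0.279 0 0 0.005 0;0.059 0.004 0.279 0 0 0.005 0;0.059 0.004 0.279 0 0 0.005 0", "grip_force": 35}}

```text
time_s: 12.12
eef_pos: [543.8, 223.2, 54.2]
ee_rot: [0.0, 0.801, 0.599, 0.001]
force: [0.6, -1.0, 5.9]
grip_width: 0.577
grip_force: 37.0
```

>>> {"method": "jog_arm", "body": {"series": "0 0 -0.02 0 0 0 0;0 0 -0.1 0 0 0 0;0 0 -0.25 0 0 0 0;0 0 -0.25 0 0 0 0;0 0 -0.25 0 0 0 0"}}

```text
time_s: 12.75
eef_pos: [542.9, 223.0, 152.8]
ee_rot: [-0.0, 0.801, 0.599, -0.0]
force: [-0.3, -0.1, -1.1]
grip_width: 0.576
grip_force: 36.6
```

```bash
python3 - <<'E'
from h import *
s=sense();print(s['eef_pos'],s['grip_width'])
for z in(152,60,27): go([451,401,z],-3)
E
```

```text
[542.92285573 223.0308034  152.82438873] 0.5761420844469449
row [ 0.3618 -0.3462  0.0021] [-0.0004  0.0002 -0.1491] yaw -16.4 -> -3 j6 0.78 rows>= 3.2
row [ 0.3619 -0.3461  0.2321] [-0.0004  0.0002 -0.1491] yaw -16.4 -> -3 j6 0.78 rows>= 3.5
row [ 0.3619 -0.346   0.3146] [-0.0004  0.0002 -0.1491] yaw -16.4 -> -3 j6 0.78 rows>= 3.8
```

>>> {"method": "jog_arm", "body": {"series": "0.18 -0.173 0 0 0 -0.075 0;0.362 -0.346 0 0 0 -0.149 0;0.362 -0.346 0 0 0 -0.149 0;0.362 -0.346 0 0 0 -0.149 0;0.362 -0.346 0 0 0 -0.149 0;0.362 -0.346 0.12 0 0 -0.149 0;0.362 -0.346 0.232 0 0 -0.149 0;0.362 -0.346 0.28 0 0 -0.149 0;0.362 -0.346 0.305 0 0 -0.149 0;0.362 -0.346 0.31 0 0 -0.149 0;0.362 -0.346 0.3135 0 0 -0.149 0;0.362 -0.346 0.3135 0 0 -0.149 0"}}

```text
time_s: 14.25
eef_pos: [451.8, 401.3, 28.5]
ee_rot: [0.0, 0.725, 0.688, 0.001]
force: [0.0, -0.4, -0.5]
grip_width: 0.576
grip_force: 36.6
```

>>> {"method": "jog_arm", "body": {"series": "0 0 0.002 0 0 0 0;0 0 0.004 0 0 0 0;0 0 0.005 0 0 0 0;0 0 0.005 0 0 0 0"}}

```text
time_s: 14.75
eef_pos: [451.7, 401.3, 27.2]
ee_rot: [0.0, 0.725, 0.688, 0.0]
force: [-2.9, -2.9, 11.4]
grip_width: 0.575
grip_force: 38.0
```

>>> {"method": "jog_arm", "body": {"series": "0 0 0 0 0 0 0.45;0 0 0 0 0 0 0.45;0 0 0 0 0 0 0.45;0 0 -0.05 0 0 0 0.45;0 0 -0.15 0 0 0 0.45;0 0 -0.25 0 0 0 0.7;0 0 -0.35 0 0 0 1;0 0 -0.35 0 0 0 1"}}

```text
time_s: 15.75
eef_pos: [452.5, 401.8, 168.8]
ee_rot: [0.001, 0.725, 0.688, 0.003]
force: [0.4, -0.1, -0.1]
grip_width: 1.004
grip_force: 0.0
```

```bash
python3 - <<'E'
from h import *
p=capture('wrist')
print(sense()['eef_pos'])
for m in mark_of('fan',p): print(m['confidence'],m['point'],at(p,m['point'],3))
save(p,'w6')
go([535,199,165],-16)
E
```

```text
[451.7358829  401.30119764 166.55576473]
0.61 [270.2, 477.4] [631.59895042 288.01465795   3.        ]
0.56 [186.8, 318.8] [451.23710411 399.73380891   3.        ]
row [-0.4933  0.2356  0.0006] [-0.0003  0.0002  0.1443] yaw -3.0 -> -16 j6 0.64 rows>= 3.5
```

View pics/w6.png

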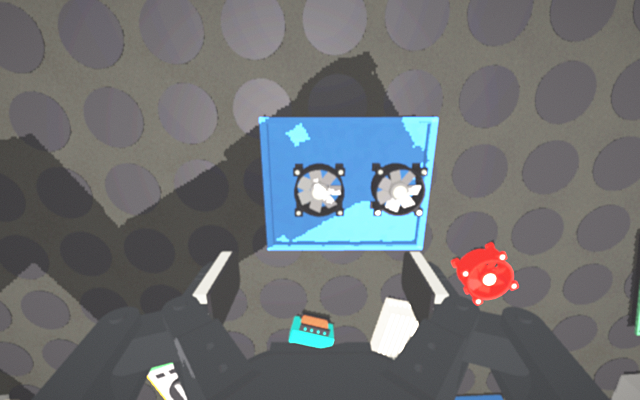

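The fan lies flat at (319,190), beside its twin at (398,190). Transformer next.

>>> {"method": "jog_arm", "body": {"series": "-0.245 0.118 0 0 0 0.07 1;-0.493 0.236 0 0 0 0.144 1;-0.493 0.236 0 0 0 0.144 1;-0.493 0.236 0 0 0 0.144 1;-0.493 0.236 0 0 0 0.144 1;-0.493 0.236 0 0 0 0.144 1;-0.493 0.236 0 0 0 0.144 1"}}

```text
time_s: 16.73
eef_pos: [534.8, 200.3, 165.3]
ee_rot: [-0.0, 0.798, 0.603, -0.0]
force: [0.1, 0.4, -0.2]
grip_width: 1.003
grip_force: 0.0
```

```bash
python3 - <<'E'
from h import *
p=capture('wrist');print(sense()['eef_pos'])
y=-16.5;a=np.radians(y+90);c=np.array([535.5,197.5]);v=np.array([np.cos(a),np.sin(a)])
for l,z in (('transformer',30),('heat_sink',0)):
    print(l,[(round(m['confidence'],2),np.round(m['point']).tolist(),np.round(at(p,m['point'],z)[:2]).tolist()) for m in mark_of(l,p)])
t=c-30*v;print(t)
b=(108,288,251,391)
draw(p,[rect(c,30,50,108,y),rect(t,55,28,50,y),rect(t,52,46,36,y)],'w7',b,3.2)
for z in (90,53): go([*t,z],y)
E
```

```text
[534.86195488 200.24183252 165.44386631]
transformer [(0.94, [223.0, 324.0], [529.0, 169.0]), (0.77, [199.0, 225.0], [445.0, 220.0])]
heat_sink [(0.57, [188.0, 320.0], [532.0, 196.0])]
[526.97953966 168.73540795]
row [-0.0806  0.002   0.189 ] [-0.0001  0.      0.0066] yaw -15.9 -> -16.5 j6 0.6 rows>= 1.3
row [-0.0806  0.0021  0.2815] [-0.0001  0.      0.0066] yaw -15.9 -> -16.5 j6 0.6 rows>= 1.9
```

View pics/w7.png

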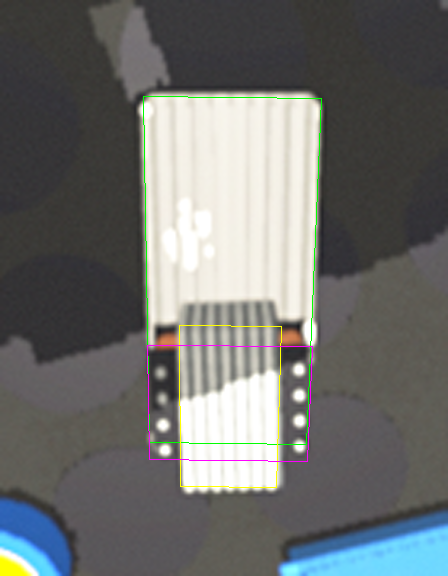

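The heat sink and transformer outlines fit to about 1 mm, with the laminations ending at (230,490). Gripping across the bobbin.

>>> {"method": "jog_arm", "body": {"series": "-0.08 0.002 0.1 0 0 0.006 1;-0.08 0.002 0.19 0 0 0.006 1;-0.08 0.002 0.19 0 0 0.006 1;-0.08 0.002 0.281 0 0 0.006 1;-0.08 0.002 0.281 0 0 0.006 1;-0.08 0.002 0.281 0 0 0.006 1;-0.08 0.002 0.281 0 0 0.006 -0.1;-0.08 0.002 0.281 0 0 0.006 -0.1;-0.08 0.002 0.281 0 0 0.006 -0.1;-0.08 0.002 0.281 0 0 0.006 -0.1;-0.08 0.002 0.281 0 0 0.006 -0.1", "grip_force": 50}}

```text
time_s: 18.25
eef_pos: [527.8, 168.3, 54.5]
ee_rot: [0.0, 0.801, 0.598, 0.001]
force: [-1.9, -0.8, 7.8]
grip_width: 0.528
grip_force: 50.9
```

>>> {"method": "jog_arm", "body": {"series": "0 0 -0.02 0 0 0 -0.1;0 0 -0.1 0 0 0 -0.1;0 0 -0.25 0 0 0 -0.1;0 0 -0.25 0 0 0 -0.1;0 0 -0.25 0 0 0 -0.1"}}

```text
time_s: 18.88
eef_pos: [526.7, 168.2, 152.5]
ee_rot: [-0.0, 0.801, 0.598, -0.001]
force: [-0.4, 0.0, -3.0]
grip_width: 0.523
grip_force: 51.6
```

```bash
python3 - <<'E'
from h import *
s=sense();print(s['eef_pos'],s['grip_width'])
go([500,-110,170],-5)
E
```

```text
[526.71396211 168.18835848 152.51598013] 0.523273883848318
row [-0.6858  0.1336 -0.0435] [-0.0009  0.0003 -0.1279] yaw -16.5 -> -5 j6 -0.13 rows>= 4.5
```

>>> {"method": "jog_arm", "body": {"series": "-0.15 0.03 -0.03 0 0 -0.03 -0.1;-0.3 0.06 -0.04 0 0 -0.06 -0.1;-0.45 0.09 -0.04 0 0 -0.09 -0.1;-0.6 0.12 -0.04 0 0 -0.12 -0.1;-0.686 0.134 -0.04 0 0 -0.128 -0.1;-0.686 0.134 -0.04 0 0 -0.128 -0.1;-0.686 0.134 -0.04 0 0 -0.128 -0.1;-0.686 0.134 -0.04 0 0 -0.128 -0.1"}}

```text
time_s: 19.88
eef_pos: [500.7, -108.9, 168.8]
ee_rot: [-0.001, 0.737, 0.676, -0.0]
force: [0.2, -0.5, -1.7]
grip_width: 0.52
grip_force: 51.6
```

```bash
python3 - <<'E'
from h import *
s=sense();print(s['eef_pos'],s['grip_width'])
for z in(165,60,29): go([449,-393,z],5.8)
E
```

```text
[ 500.66203558 -108.89577401  168.83098683] 0.5195927101841115
row [-0.7187 -0.0679  0.0093] [-0.0006 -0.0004 -0.119 ] yaw -4.9 -> 5.8 j6 -0.82 rows>= 4.6
row [-0.7188 -0.0676  0.2718] [-0.0006 -0.0004 -0.119 ] yaw -4.9 -> 5.8 j6 -0.82 rows>= 4.9
row [-0.7189 -0.0676  0.3493] [-0.0006 -0.0004 -0.119 ] yaw -4.9 -> 5.8 j6 -0.82 rows>= 5.1
```

>>> {"method": "jog_arm", "body": {"series": "-0.15 -0.015 0 0 0 -0.025 -0.1;-0.3 -0.03 0 0 0 -0.05 -0.1;-0.45 -0.045 0 0 0 -0.08 -0.1;-0.6 -0.058 0 0 0 -0.1 -0.1;-0.719 -0.068 0 0 0 -0.119 -0.1;-0.719 -0.068 0 0 0 -0.119 -0.1;-0.719 -0.068 0 0 0 -0.119 -0.1;-0.719 -0.068 0.14 0 0 -0.119 -0.1;-0.719 -0.068 0.272 0 0 -0.119 -0.1;-0.719 -0.068 0.32 0 0 -0.119 -0.1;-0.719 -0.068 0.34 0 0 -0.119 -0.1;-0.719 -0.068 0.349 0 0 -0.119 -0.1;-0.719 -0.068 0.349 0 0 -0.119 -0.1"}}

```text
time_s: 21.5
eef_pos: [449.1, -394.6, 30.9]
ee_rot: [0.001, 0.671, 0.742, -0.0]
force: [-0.6, 0.2, -2.5]
grip_width: 0.523
grip_force: 51.7
```

>>> {"method": "jog_arm", "body": {"series": "0 0 0.002 0 0 0 -0.1;0 0 0.0035 0 0 0 -0.1;0 0 0.0035 0 0 0 -0.1"}}

```text
time_s: 21.88
eef_pos: [448.6, -394.2, 28.4]
ee_rot: [0.0, 0.671, 0.741, -0.0]
force: [-0.7, -0.6, -2.0]
grip_width: 0.528
grip_force: 51.7
```

>>> {"method": "jog_arm", "body": {"series": "0 0 0.001 0 0 0 -0.1;0 0 0.002 0 0 0 -0.1;0 0 0.003 0 0 0 -0.1;0 0 0.003 0 0 0 -0.1"}}

```text
time_s: 22.38
eef_pos: [448.6, -394.2, 27.5]
ee_rot: [0.0, 0.671, 0.742, -0.0]
force: [-3.1, 2.6, 5.7]
grip_width: 0.525
grip_force: 52.4
```

Contact. Release.

>>> {"method": "jog_arm", "body": {"series": "0 0 0.001 0 0 0 -0.1;0 0 0.001 0 0 0 0.4;0 0 0 0 0 0 0.4;0 0 0 0 0 0 0.4;0 0 -0.05 0 0 0 0.4;0 0 -0.15 0 0 0 0.4;0 0 -0.25 0 0 0 0.7;0 0 -0.35 0 0 0 1;0 0 -0.35 0 0 0 1"}}

```text
time_s: 23.5
eef_pos: [449.4, -395.2, 170.2]
ee_rot: [0.003, 0.671, 0.742, -0.001]
force: [-0.1, -0.0, -1.4]
grip_width: 0.998
grip_force: 0.0
```

```bash
python3 - <<'E'
from h import *
p=capture('wrist')
print(sense()['eef_pos'])
for m in mark_of('transformer',p): print(m['confidence'],m['point'],at(p,m['point'],3))
save(p,'w8')
go([535,-110,170],-5);go([525,180,170],-16)
E
```

```text
[ 448.84122284 -394.48284011  167.9877637 ]
0.78 [181.0, 319.9] [ 448.85146841 -392.76055325    3.        ]
row [ 0.685   0.286  -0.0082] [-0.0002 -0.0002  0.1191] yaw 5.7 -> -5 j6 -0.12 rows>= 4.8
row [ 1.4089  0.3334 -0.008 ] [-2.000e-04 -2.000e-04  2.413e-01] yaw 5.7 -> -16 j6 0.61 rows>= 9.3
```

View pics/w8.png

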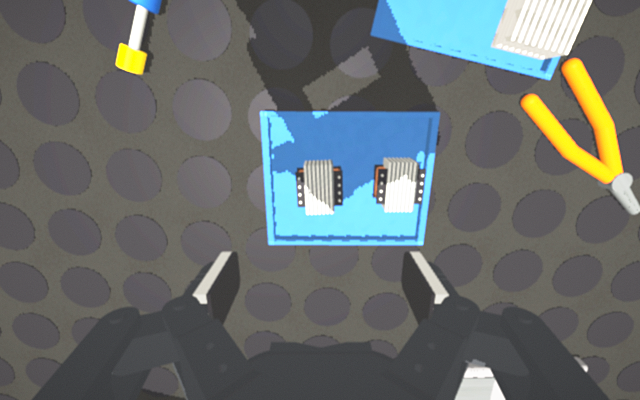

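The transformer stands flat at (320,187), beside its twin at (400,185). On the way back I'll stop over the heat sink tray to measure it.

```bash
python3 - <<'E'
from h import *
go([540,-215,180],-6.5)
E
```

```text
row [ 0.4226  0.2723 -0.0333] [-0.0002 -0.0002  0.1358] yaw 5.7 -> -6.5 j6 -0.27 rows>= 3.2
```

>>> {"method": "jog_arm", "body": {"series": "0.14 0.09 -0.033 0 0 0.05 1;0.28 0.18 -0.033 0 0 0.1 1;0.423 0.272 -0.033 0 0 0.136 1;0.423 0.272 -0.033 0 0 0.136 1;0.423 0.272 -0.033 0 0 0.136 1;0.423 0.272 -0.033 0 0 0.136 1"}}

```text
time_s: 24.35
eef_pos: [539.3, -216.4, 179.7]
ee_rot: [-0.0, 0.747, 0.665, -0.0]
force: [-0.3, -0.6, -0.6]
grip_width: 1.0
grip_force: 0.0
```

```bash
python3 - <<'E'
from h import *
p=capture('wrist');print(sense()['eef_pos'])
print([(at(p,m['point'],0)[:2].round(1),m['confidence']) for m in mark_of('tray_heat_sink',p)])
y=-6.5;a=np.radians(y);u=np.array([np.cos(a),np.sin(a)])
o=np.array([545,-190.]);b=(90,280,200,440)
draw(p,[rect(o+29*u,12,164,136,y),rect(o+80*u,33,50,108,y),rect(o,3,50,108,y)],'w9',b,3)
go([560,0,180],-10);go([535,185,180],-16.5)
E
```

```text
[ 539.33169245 -216.49530472  179.88332526]
[(array([ 542.4, -190.1]), 0.84), (array([422.5, -94.6]), 0.56)]
row [ 5.434e-01 -1.130e-02  1.000e-04] [-0.0003  0.      0.0375] yaw -6.6 -> -10 j6 0.17 rows>= 3.5
row [ 9.956e-01 -1.267e-01  1.000e-04] [-0.0003  0.      0.1097] yaw -6.6 -> -16.5 j6 0.62 rows>= 6.4
```

View pics/w9.png

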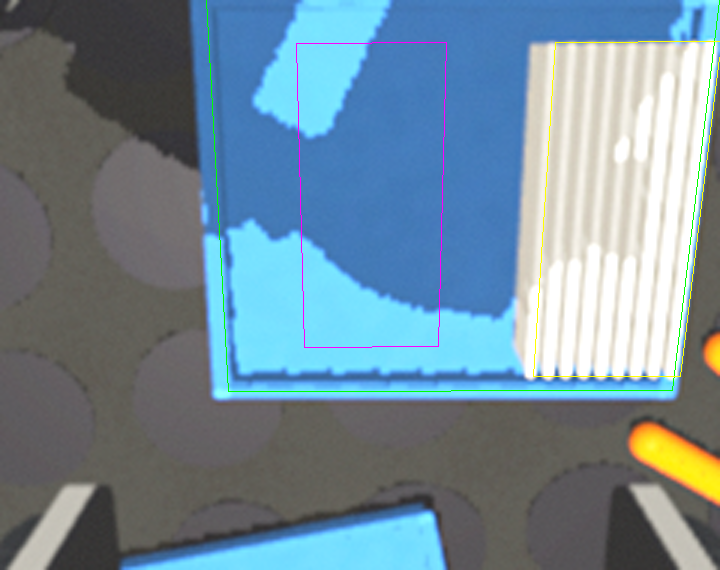

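The empty half is clear, and the tray fits to within about 2 mm of (544,-190) at yaw -6.5°. Back to the heat sink.

>>> {"method": "jog_arm", "body": {"series": "0.15 -0.005 0 0 0 0.01 1;0.3 -0.01 0 0 0 0.02 1;0.45 -0.012 0 0 0 0.03 1;0.6 -0.03 0 0 0 0.05 1;0.75 -0.06 0 0 0 0.07 1;0.9 -0.1 0 0 0 0.1 1;0.995 -0.127 0 0 0 0.11 1;0.995 -0.127 0 0 0 0.11 1;0.995 -0.127 0 0 0 0.11 1;0.995 -0.127 0 0 0 0.11 1"}}

```text
time_s: 25.7
eef_pos: [535.2, 184.8, 180.3]
ee_rot: [0.0, 0.801, 0.598, -0.0]
force: [0.7, -0.2, -0.8]
grip_width: 1.006
grip_force: 0.0
```

```bash
python3 - <<'E'
from h import *
p=capture('wrist');print(sense()['eef_pos'])
y=-16.5;c=np.array([535.5,197.5])
r0,c0=[int(q) for q in px(p,[*c,40])];b=(r0-90,r0+90,c0-90,c0+90)
draw(p,[rect(c,30,50,108,y)],'w10',b,3)
for z in (90,23): go([*c,z],y)
E
```

```text
[535.10897536 184.95225368 180.29740343]
row [ 0.0304 -0.008   0.2257] [ 0.      0.     -0.0003] yaw -16.5 -> -16.5 j6 0.64 rows>= 1.5
row [ 0.0304 -0.008   0.3932] [ 0.      0.     -0.0003] yaw -16.5 -> -16.5 j6 0.64 rows>= 2.5
```

View pics/w10.png

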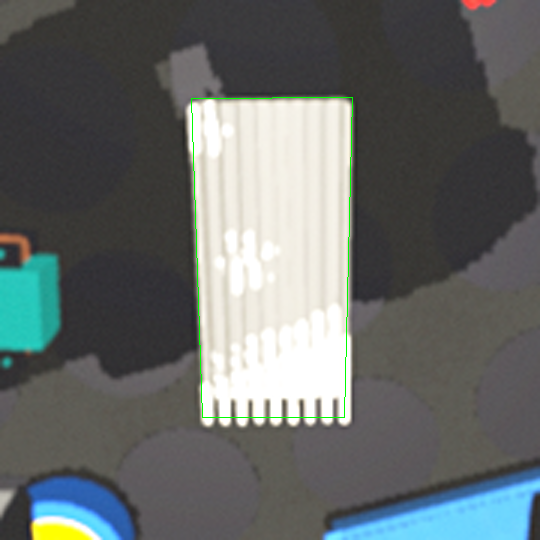

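The heat sink is alone and its outline fits to about 1.5 mm.

>>> {"method": "jog_arm", "body": {"series": "0.03 -0.008 0.12 0 0 0 1;0.03 -0.008 0.226 0 0 0 1;0.03 -0.008 0.32 0 0 0 1;0.03 -0.008 0.375 0 0 0 1;0.03 -0.008 0.393 0 0 0 1;0.03 -0.008 0.393 0 0 0 1;0.03 -0.008 0.393 0 0 0 0;0.03 -0.008 0.393 0 0 0 0;0.03 -0.008 0.393 0 0 0 0;0.03 -0.008 0.393 0 0 0 0;0.03 -0.008 0.393 0 0 0 0", "grip_force": 65}}

```text
time_s: 27.12
eef_pos: [535.7, 198.7, 24.3]
ee_rot: [0.001, 0.801, 0.599, 0.001]
force: [-1.3, -1.0, 5.5]
grip_width: 0.574
grip_force: 68.8
```

>>> {"method": "jog_arm", "body": {"series": "0 0 -0.02 0 0 0 0;0 0 -0.1 0 0 0 0;0 0 -0.25 0 0 0 0;0 0 -0.3 0 0 0 0;0 0 -0.3 0 0 0 0;0 0 -0.3 0 0 0 0"}}

```text
time_s: 27.88
eef_pos: [534.3, 198.5, 141.7]
ee_rot: [-0.001, 0.801, 0.599, -0.001]
force: [-0.5, -0.1, -2.7]
grip_width: 0.572
grip_force: 68.2
```

```bash
python3 - <<'E'
from h import *
s=sense();print(s['eef_pos'],s['grip_width'])
go([544,-190,143],-6.5)
E
```

```text
[534.30924744 198.48223281 141.73475577] 0.5719061957321787
row [-0.9247  0.2978 -0.0029] [-0.0016  0.0006 -0.1103] yaw -16.4 -> -6.5 j6 -0.22 rows>= 6.2
```

>>> {"method": "jog_arm", "body": {"series": "-0.13 0.04 0 0 0 -0.015 0;-0.26 0.085 0 0 0 -0.03 0;-0.39 0.125 0 0 0 -0.045 0;-0.52 0.167 0 0 0 -0.06 0;-0.65 0.21 0 0 0 -0.075 0;-0.78 0.25 0 0 0 -0.09 0;-0.88 0.283 0 0 0 -0.105 0;-0.925 0.298 0 0 0 -0.11 0;-0.925 0.298 0 0 0 -0.11 0;-0.925 0.298 0 0 0 -0.11 0;-0.925 0.298 0 0 0 -0.11 0"}}

```text
time_s: 29.25
eef_pos: [544.9, -188.8, 143.0]
ee_rot: [-0.0, 0.746, 0.666, -0.0]
force: [-0.4, -0.5, -2.3]
grip_width: 0.571
grip_force: 68.0
```

```bash
python3 - <<'E'
from h import *
s=sense();print(s['eef_pos'],s['grip_width'])
p=capture('wrist');save(p,'w11')
for z in (60,30): go([544,-190,z],-6.5)
E
```

```text
[ 544.8780514  -188.77739672  143.02198969] 0.5705591869956715
row [-0.0028 -0.0019  0.2078] [-0.0001 -0.0001  0.0005] yaw -6.5 -> -6.5 j6 -0.22 rows>= 1.3
row [-0.0028 -0.0019  0.2828] [-0.0001 -0.0001  0.0005] yaw -6.5 -> -6.5 j6 -0.22 rows>= 1.8
```

View pics/w11.png

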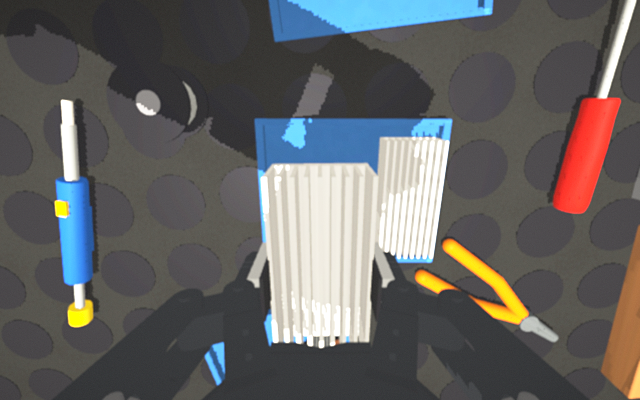

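The heat sink hangs level at (322,250), parallel to its twin at (412,197).

>>> {"method": "jog_arm", "body": {"series": "-0.003 -0.002 0.12 0 0 0 0;-0.003 -0.002 0.208 0 0 0 0;-0.003 -0.002 0.25 0 0 0 0;-0.003 -0.002 0.275 0 0 0 0;-0.003 -0.002 0.282 0 0 0 0;-0.003 -0.002 0.282 0 0 0 0;-0.003 -0.002 0.285 0 0 0 0;-0.003 -0.002 0.287 0 0 0 0;-0.003 -0.002 0.287 0 0 0 0"}}

```text
time_s: 30.42
eef_pos: [543.9, -191.1, 28.4]
ee_rot: [0.0, 0.746, 0.666, 0.0]
force: [0.3, 0.4, -2.6]
grip_width: 0.578
grip_force: 68.0
```

>>> {"method": "jog_arm", "body": {"series": "0 0 0.001 0 0 0 0;0 0 0.002 0 0 0 0;0 0 0.003 0 0 0 0;0 0 0.003 0 0 0 0"}}

```text
time_s: 30.92
eef_pos: [543.9, -191.1, 27.4]
ee_rot: [0.0, 0.746, 0.666, -0.0]
force: [-2.3, 0.4, 2.3]
grip_width: 0.57
grip_force: 68.5
```

Touching. One more 0.4 mm, then a small opening and retreat.

>>> {"method": "jog_arm", "body": {"series": "0 0 0.001 0 0 0 0;0 0 0.001 0 0 0 0;0 0 0 0 0 0 0.32;0 0 0 0 0 0 0.32;0 0 0 0 0 0 0.32;0 0 -0.03 0 0 0 0.32;0 0 -0.1 0 0 0 0.32;0 0 -0.2 0 0 0 0.5;0 0 -0.35 0 0 0 1;0 0 -0.4 0 0 0 1;0 0 -0.4 0 0 0 1;0 0 -0.4 0 0 0 1"}}

```text
time_s: 32.42
eef_pos: [543.4, -190.9, 186.0]
ee_rot: [-0.001, 0.746, 0.666, -0.0]
force: [-0.9, 0.7, -0.9]
grip_width: 0.998
grip_force: 0.0
```

```bash
python3 - <<'E'
from h import *
s=sense();print(s['eef_pos'],s['time_s'])
p=capture('wrist');save(p,'w12')
print([(at(p,m['point'],3)[:2].round(1),m['confidence']) for m in mark_of('heat_sink',p)])
t=capture('top')
for l in('solder_reel','flux_tin','choke','fan','transformer'): print(l,[(at(t,m['point'],3)[:2].round(),round(m['confidence'],2)) for m in mark_of(l,t)])
E
```

```text
[ 543.39961958 -190.85591285  186.00312499] 32.425
[]
solder_reel []
flux_tin [(array([418., 104.]), 0.54)]
choke [(array([583.,  16.]), 0.57)]
fan [(array([635., 290.]), 0.81), (array([457., 393.]), 0.67)]
transformer [(array([427., 212.]), 0.7), (array([ 443., -399.]), 0.53)]
```

View pics/w12.png

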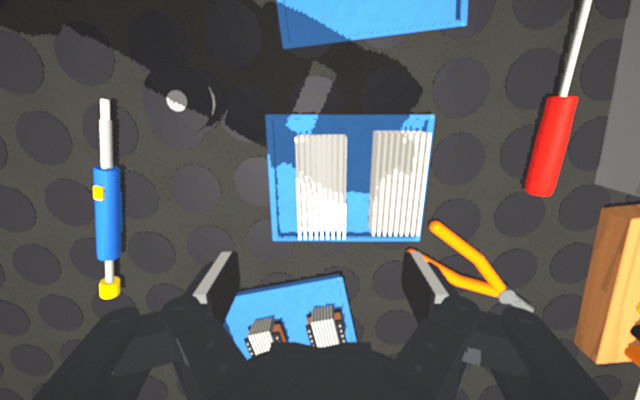

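The heat sink lies beside its twin, at (321,187) against (402,184). The picture quota is used up, so I'll check its fit numerically before handing in.

```bash
python3 - <<'E'
from h import *
p=capture('wrist');h=cv2.cvtColor(p['img'],cv2.COLOR_RGB2HSV)
m=((h[:,:,1]<60)&(h[:,:,2]>110)).astype(np.uint8); m[:125]=0;m[245:]=0;m[:,:285]=0;m[:,440:]=0
m=cv2.morphologyEx(m,cv2.MORPH_CLOSE,np.ones((5,5)))
n,L,S,C=cv2.connectedComponentsWithStats(m)
for k in range(1,n):
    if S[k,4]<800: continue
    W=np.array([at(p,q,33)[:2] for q in np.argwhere(L==k)],np.float32); r=cv2.minAreaRect(W)
    print(S[k],np.round(r[0],1),np.round(r[1],1),round(r[2],1))
a=np.radians(-6.5);u=np.array([np.cos(a),np.sin(a)]);o=np.array([543.5,-190.5])
for c in (o,o+80*u):
  print(c.round(1),[np.round(px(p,X),0).tolist() for z in(3,33) for X in rect(c,z,50,108,-6.5)])
E
```

```text
[ 368  130   63  107 5865] [ 620.6 -198.5] [111.4  56.5] 83.7
[ 293  134   54  106 5331] [ 542.9 -193.2] [111.8  51.8] 84.4
[ 543.5 -190.5] [[130.0, 344.0], [224.0, 342.0], [224.0, 299.0], [130.0, 297.0], [133.0, 346.0], [235.0, 344.0], [235.0, 297.0], [133.0, 294.0]]
[ 623.  -199.6] [[130.0, 420.0], [224.0, 410.0], [224.0, 367.0], [130.0, 372.0], [133.0, 430.0], [235.0, 418.0], [235.0, 372.0], [133.0, 378.0]]
```

```bash
python3 -c "
from h import *
print(finish_job())"
```

```text
the job is handed in; nothing more can be done
None
```

I took the pile apart from the top: the choke, fan, transformer and heat sink each sit flat in the empty half of their own tray, the heat sink lies across its tray about 4 mm off its twin's line, I left the reel and tin alone, and I handed the job in at about 32 s.

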